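Run the adapter slide past its spring catch

ROBOT

A 7-joint arm with a two-finger parallel gripper is mounted at the origin on the work surface. World frame = base frame: x ahead of the robot, y to its left, z up, the work surface at z = 0. Lengths are in mm, angles in rad, forces in N, time in s.
With the tool pointing down it reaches from about 350 to 900 mm from the base axis. Payload 8.1 kg.
Tool frame: the origin (TCP) lies midway between the tips of the shut fingers; the grasp point (between the pads) lies 19 mm behind it; z points along the fingers, y is the direction in which the jaws open and shut (so a half turn about z gives the same grasp; the last joint's range is limited). The gripper opens to 92 mm and grips with 3 to 60 N. Pads are 19 mm wide; open, the fingers measure 130 mm over their backs; the gripper's body (75 mm by 190 mm) begins 47 mm behind the grasp point.
Start: joints at [-1.298, 0.434, 0.025, 1.573, -0.012, 1.134, -0.075], TCP at [229.413, 581.387, 226.742] pointing down, gripper open.
Joint ranges: [-2.62, 2.62], [-0.44, 2.09], [-1.27, 1.32], [0.08, 2.57], [-1.32, 4.46], [0.12, 2], [-2.74, 2.74]. Speed limits (rad/s): [2.22, 2.22, 3.01, 3.01, 3.14, 3.14, 3.14].

INTERFACE

Orientations are given as a unit quaternion [x, y, z, w].
In Python, from cell import * gives the robot as it stands. The module is installed in compiled form; this text tells all that it offers.
- The arm moves only by the tool apply_moves, never from a script. Its argument "increments" is a list of rows, each a list of 3 entries, a list of its own where there are three numbers: the shift along the tool's x, y, z as a fraction of full scale, then the turn, a rotation vector about the tool's x, y, z as a fraction of full scale, then the opening, from 0 (shut) to 1 (fully open). In form: [[[tx, ty, tz], [rx, ry, rz], claw], ...]. A call has 1 to 12 rows; each row is the pose to reach, as a shift and turn from the pose commanded when the call began, along the tool's axes at that moment; what a row does not reach only later rows make up. Full scale, the value 1, is 50 cm for a shift and pi/2 rad for a turn. A row lasts 1/10 s, in which the tool goes at most 50 mm and 8.59 degrees, less where a joint would pass 70% of its speed; a pose out of reach is approached as far as the arm can. A call with a number of a shift or a turn outside -1 to 1 is refused whole. A call with a gripper value outside its range is refused whole. The fingers move at their own pace and stop on an object; "squeeze" is the grip in N (left out, the last holds). Time passes only in rows, so rows that repeat a pose let the fingers close. It gives the time, the measured TCP pose, the force and the opening at its end, in the units of the state.
- get_obs(): the state, without advancing time (a new reading comes with each control period).
- read_camera(name): name is "scene" or "side" or "wrist"; returns the picture (384x512x3 uint8, red, green, blue); there is no depth.
- camera_info(name): a dict with "K" (3x3 intrinsics, pixels), "R" (3x3) and "t" (3): a world point X has camera coordinates R X + t; the wrist camera has in their place "tool_from_camera" (4x4, takes a point from camera to tool coordinates, whose origin is the TCP and whose axes are the flange's). Camera axes: x right, y down, z forward; pixel columns grow to the right and rows downward; lengths in mm; the calibration is good to about 2 mm. A picture is of the moment at which its call begins: read the wrist's pose just before it. camera_info takes no time and is no camera call.
- sign_off(): hands the job in, once; it reports no verdict.
The state is a dict: "time": time; "q": joint angles; "joint_velocities": joint speeds; "effort": joint torques, N m; "position": TCP position; "tcp_rot": TCP orientation; "ft_force": force on the tool from outside, world axes, zero at the start; "torque": the same for the moment, N m; "opening": finger opening in mm.
Only numpy, scipy, OpenCV 4.12 (cv2) and the standard library are available. Lean on these libraries where they do the work, as an engineer would, in place of code of your own. Each camera call takes 0.05 s, during which the arm holds its last target. There are 200 camera calls.

TASK

On the aluminium bench fixture, press the red spring catch bar down with the closed fingertips behind the blue adapter slide and, keeping it held down, push the slide by its yellow plate past the orange nose until it rests fully home against the grey end stop. Only then let the bar spring back up, so that the nose stands in the slide's window and locks it. Nothing is to be lifted off the rail or tipped, and the other things on the bench are to be left alone.

Things in the scene. Friction and masses are not known exactly. Their poses are not given: they have to be found in the camera images.
- fixture: fixed bench fixture, aluminium base plate 280 x 110 x 8 mm with a 60 mm wide steel rail (top 24 mm above the bench). Origin: centre of the underside, on the bench. Its x axis is the direction in which the slide has to travel, towards the grey end stop (90 mm wide, top 52 mm above the bench, stop face at x = +120 mm); y across the rail, z up. Place and heading vary.
- catch (a joint): how far the red catch bar is pressed down (m): 0 = up, 0.010 = fully down on its stop. The spring pushes with 4 N at 0 and 9 N fully down. The nose clears the underside of the slide's deck when pressed more than 0.006; less than that and the slide is blocked.
- catch_bar (a point): point on the flat top of the red catch bar, on its centre line, at fixture x = -75 mm, behind the slide; 36 mm above the bench when up. The bar is 26 mm wide and runs along the rail from fixture x = -125 to +90 mm, passing under the slide in a tunnel. It moves straight down as one piece wherever it is pressed; nothing stands higher than it beside the bar behind the slide.
- catch_nose (a point): top centre of the orange nose of the catch bar (14 mm along x, 20 mm wide, 10 mm higher than the bar), at fixture x = +83 mm; top 46 mm above the bench when up. In the slide's way until pressed down.
- slide: loose blue slide with black runners, 80 mm along x, 74 mm wide, about 0.7 kg, sitting astride the rail with 1 mm play each side; a steel adapter stands on it (top 70 mm above the bench). Origin: centre of the runners' underside, 24 mm above the bench; axes parallel to the fixture's. Deck top 22 mm above the origin, with a window 24 mm long (x = -7 to +17 mm) that takes the nose. It starts with its front edge 6 to 31 mm short of the nose; home is origin at fixture x = +80 mm.
- push_face (a point): centre of the rear face of the yellow push plate of the slide (62 mm wide, face from 46 to 64 mm above the bench; below it the rear face of the deck goes down to 40 mm): 40 mm behind the slide's origin, 55 mm above the bench. A fingertip standing on the pressed bar can push on it.
- home (a point): point of the fixture where the slide's origin lies when it is fully home, at fixture x = +80 mm, 24 mm above the bench
- puck: loose bystander: steel leg adapter, 44 mm round, 34 mm tall, stands near the fixture; origin under its centre. Leave alone
- collar: loose bystander: aluminium tube collar, 48 mm round, 22 mm tall, lies near the fixture; origin under its centre. Leave alone
- driver: loose bystander: yellow-handled screwdriver, 150 mm long, lies near the fixture. Leave alone
- mug: loose bystander: white mug, 76 mm round, 90 mm tall; origin under its centre. Leave alone
- pylon: loose bystander: dark upright tube, 30 mm round, 90 mm tall; origin under its centre. Leave alone
- jar: loose bystander: clear jar with white cap, 60 mm round, 75 mm tall; origin under its centre. Leave alone
- wrench: loose bystander: steel wrench, 160 mm long, lying flat. Leave alone
Things that resemble listed ones, but are neither listed nor needed, are in the scene too. Several things have the shape of the slide; the one meant has the colours described above.

How it is judged (in metres and radians):
On the way, in this order (a step that is already met when the one before it is completed fails the run):
1. the catch bar is pressed down more than 6 mm while the slide is still short of the nose (value of joint catch above 0.006 m and x of slide in the frame of fixture below 0.04 m), for 0.1 s.
2. the slide is home, within 6 mm of the end stop, with the bar still held down more than 6 mm (value of joint catch above 0.006 m and x of slide in the frame of fixture above 0.074 m), for 0.1 s.
At the end, for the whole second after the job is handed in: The slide sits flat on the rail within 8 mm of the end stop, at rest, and the catch bar has sprung back up to within 2 mm of its upper stop, the nose in the slide's window (x of slide in the frame of fixture between 0.072 and 0.083 m and value of joint catch below 0.002 m and z of slide in the frame of fixture between 0.02 and 0.028 m and angle between slide's own z axis and vertical below 0.06 rad and angle between the x axis of slide and the x axis of fixture, either way round below 0.06 rad and linear speed of slide below 0.01 m/s); the robot touches nothing.
It fails at once if the slide is lifted more than 10 mm off the rail (z of slide in the frame of fixture above 0.034 m).
It fails at once if the slide is tipped by more than 0.2 rad (angle between slide's own z axis and vertical above 0.2 rad).
It fails at once if another thing on the bench is moved by more than 20 mm (distance of any of puck, collar, driver, mug, pylon, jar, wrench from where it was at the start of the episode above 0.02 m).
It also fails if it takes over 38 s, if anything falls off the work surface, if the arm or the gripper's body presses on something with over 40 N, if the wrist force passes 120 N, or if a joint passes its speed limit or range.

## Working session

There is one attempt and no reset: what is moved stays moved. The work goes in short steps, Python scripts to look and compute and a tool call to move; the robot and the scene stay as the last step left them, time stands still between calls to the robot, and variables do not carry over. Pictures are saved under pics/ and viewed, about 8 in all and at most 12, crops included, and the job is handed in when it is done.

Besides the shell and the picture viewer there is one more tool, called after "Call:" as name(argument=value, ...), one argument or row to a line, values as JSON. apply_moves: Moves the arm, as the interface text tells. Its arguments: {"type":"object","properties":{"increments":{"type":"array"},"squeeze":{"type":"number"}},"required":["increments"]}

```bash
mkdir -p pics
python3 - <<'E'
from cell import *
import cv2,numpy as np
o=get_obs();print(o)
for n in("scene","side","wrist"):
    cv2.imwrite(f"pics/{n}0.png",read_camera(n)[:,:,::-1]);print(n,camera_info(n))
a=cv2.imread("pics/scene0.png");b=cv2.imread("pics/side0.png")
cv2.imwrite("pics/both.png",cv2.resize(np.vstack([a,b]),(800,1200))[:, :])
E
```

```text
{'time': 0.0, 'q': array([-1.29763029,  0.43520252,  0.02495202,  1.57410799, -0.0116367 ,
        1.13404488, -0.07512057]), 'joint_velocities': array([-0.0008955 , -0.00067554,  0.00120505,  0.00116561, -0.00142202,
       -0.00054073, -0.0007483 ]), 'effort': array([ 1.00992831e-03, -6.67836714e+01,  9.85711589e-01, -3.14462328e+01,
       -6.05970528e-02,  4.29360266e-02,  1.84651581e-04]), 'position': array([229.20108152, 580.87956253, 225.95324888]), 'tcp_rot': array([ 1.86822279e-01,  9.82393395e-01, -8.02759848e-04, -9.98083577e-05]), 'ft_force': array([ 0.99663429, -0.10164965,  0.15905127]), 'torque': array([-0.04263378, -0.03363215,  0.05329871]), 'opening': 91.72630403937275}
scene {'K': array([[430.97437256,   0.        , 250.14303857],
       [  0.        , 430.97437256, 191.45865222],
       [  0.        ,   0.        ,   1.        ]]), 'R': array([[ 0.68769888,  0.72597495,  0.00553477],
       [ 0.62223515, -0.58546674, -0.51966539],
       [-0.37402363,  0.36081723, -0.85435195]]), 't': array([-386.38644286, -327.26517973, 1652.08144587])}
side {'K': array([[469.727
[... 178 characters left out ...]
  0.01356718],
       [-0.19990357, -0.72192086, -0.66247176],
       [ 0.194215  ,  0.63350883, -0.74896402]]), 't': array([-559.88093607,  164.83100283, 1294.74249832])}
wrist {'K': array([[309.01535925,   0.        , 250.16188652],
       [  0.        , 309.01535925, 194.24942746],
       [  0.        ,   0.        ,   1.        ]]), 'tool_from_camera': array([[ 5.16422827e-04, -9.59039248e-01, -2.83272756e-01,
         7.73723737e+01],
       [ 9.99998288e-01,  9.98554945e-04, -1.55762046e-03,
         9.87366625e-02],
       [ 1.77668257e-03, -2.83271467e-01,  9.59038122e-01,
        -1.58471131e+02],
       [ 0.00000000e+00,  0.00000000e+00,  0.00000000e+00,
         1.00000000e+00]])}
```

View pics/scene0.png

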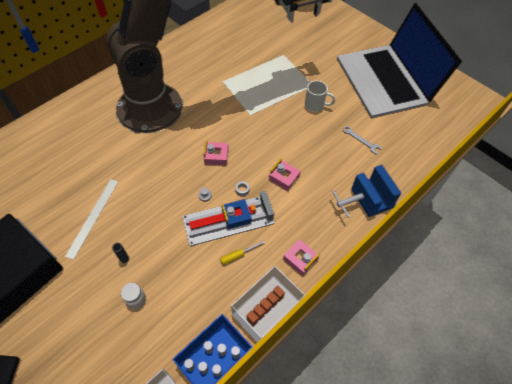

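View pics/side0.png

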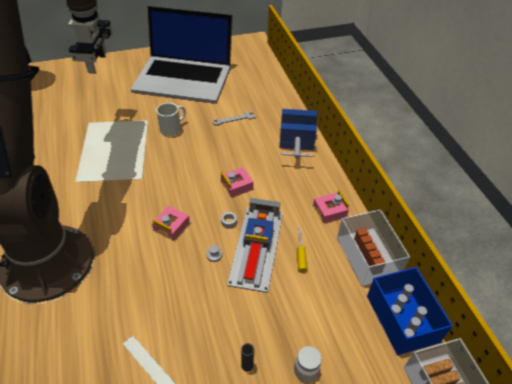

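The scene view shows the fixture at about (229,218): red bar on the left, blue slide at (238,212) and grey stop at (266,206). In the side view the fixture is around (258,245), with the stop at the top (264,206).

```bash
cat > h.py <<'E'
from cell import *
import cv2,numpy as np
from scipy.spatial.transform import Rotation as Ro
def ray(n,uv,obs=None):
    c=camera_info(n);d=np.linalg.inv(c["K"])@np.array([uv[0],uv[1],1.])
    if n=="wrist":
        T=c["tool_from_camera"];R=Ro.from_quat(obs["tcp_rot"]).as_matrix()
        return obs["position"]+R@T[:3,3],R@T[:3,:3]@d
    return -c["R"].T@c["t"],c["R"].T@d
def onz(n,uv,z,obs=None):
    o,d=ray(n,uv,obs);return o+d*(z-o[2])/d[2]
def mask(im,lo,hi):
    h=cv2.cvtColor(im,cv2.COLOR_BGR2HSV);return cv2.inRange(h,lo,hi)
E
python3 - <<'E'
from h import *
roi={"scene":(175,180,280,250),"side":(220,190,290,295)}
out=[]
for n,(x0,y0,x1,y1) in roi.items():
    im=cv2.imread(f"pics/{n}0.png")
    sub=im[y0:y1,x0:x1]
    for nm,lo,hi,z in(("red",(0,180,120),(4,255,255),36),("orange",(6,180,150),(16,255,255),46),("blue",(105,120,50),(125,255,255),46)):
        m=mask(sub,lo,hi);k,l,s,c=cv2.connectedComponentsWithStats(m)
        for i in range(1,k):
            if s[i,4]>8:
                uv=c[i]+[x0,y0];print(n,nm,s[i,4],uv.round(1),onz(n,uv,z).round(1))
    m=mask(sub,(0,180,120),(4,255,255));p=cv2.findNonZero(m)
    r=cv2.minAreaRect(p);q=cv2.boxPoints(r)+[x0,y0];print([onz(n,v,36).round(0)[:2].tolist() for v in q])
    s=cv2.resize(sub,None,fx=5,fy=5,interpolation=cv2.INTER_CUBIC);out.append(s)
H=max(o.shape[0] for o in out)
c=np.hstack([cv2.copyMakeBorder(o,0,H-o.shape[0],0,0,0) for o in out]);f=min(800/c.shape[1],600/H)
print(f*5);cv2.imwrite("pics/crop.png",cv2.resize(c,None,fx=f,fy=f))
E
```

```text
scene red 26 [237.4 211.4] [584.8 -78.1  36. ]
scene red 230 [206.6 220.7] [ 543.  -171.1   36. ]
scene orange 22 [252.1 207.3] [610.1 -37.5  46. ]
scene blue 392 [238.6 214.6] [599.9 -86.5  46. ]
[[508.0, -215.0], [597.0, -33.0], [618.0, -46.0], [529.0, -225.0]]
side red 319 [252.1 260.5] [ 538.6 -170.1   36. ]
side orange 31 [261.8 215.1] [608.  -32.8  46. ]
side blue 287 [260.2 226.9] [590.8 -73.2  46. ]
[[503.0, -214.0], [579.0, -60.0], [601.0, -73.0], [524.0, -226.0]]
4.571428571428571
```

View pics/crop.png

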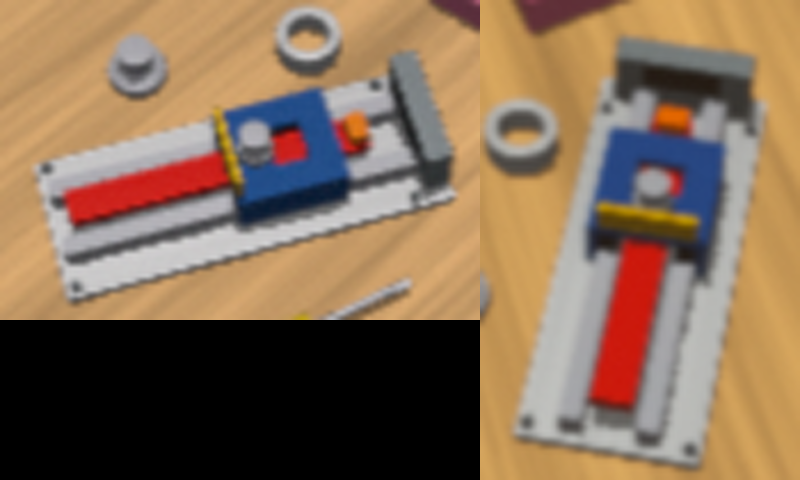

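Both views agree. The bar's rear end is at about (515,-220), the nose at about (609,-35), and the heading is about 63.3°. The jaw axis already lies within about 5° of the rail direction. Next I move over the bar with the fingers shut, in two calls.

Call:
apply_moves(
  increments=[
    [[-0.56,-0.59,0],[0,0,0.058],0],
    [[-0.56,-0.59,0],[0,0,0.058],0],
    [[-0.56,-0.59,0],[0,0,0.058],0],
    [[-0.56,-0.59,0],[0,0,0.058],0],
    [[-0.56,-0.59,0],[0,0,0.058],0],
    [[-0.56,-0.59,0],[0,0,0.058],0],
    [[-0.56,-0.59,0],[0,0,0.058],0],
    [[-0.56,-0.59,0],[0,0,0.058],0],
    [[-0.56,-0.59,0],[0,0,0.058],0],
    [[-0.56,-0.59,0],[0,0,0.058],0],
    [[-0.56,-0.59,0],[0,0,0.058],0],
    [[-0.56,-0.59,0],[0,0,0.058],0],
  ],
  squeeze=20,
)

```text
time: 1.35
position: [380.9, 205.8, 226.6]
tcp_rot: [0.23, 0.973, 0.0, -0.0]
ft_force: [0.8, -0.7, -0.0]
opening: 2.1
```

```bash
cat > go.py <<'E'
# print increments (fractions) from the measured pose to a world TCP and jaw-axis heading
from h import *
import sys
def go(p,yaw):
    o=get_obs();R=Ro.from_quat(o["tcp_rot"]).as_matrix()
    c,s=np.cos(np.radians(yaw)),np.sin(np.radians(yaw))
    T=np.array([[-s,c,0],[c,s,0],[0,0,-1.]])
    print("t",round(o["time"],2),"pos",o["position"].round(1),"yaw",np.degrees(np.arctan2(R[1,1],R[0,1])).round(2),"F",o["ft_force"].round(1),"open",round(o["opening"],1),"q",o["q"].round(2))
    print("shift",(R.T@(np.array(p)-o["position"])/500).round(4),"turn",(Ro.from_matrix(R.T@T).as_rotvec()/(np.pi/2)).round(4))
if __name__=="__main__": a=list(map(float,sys.argv[1:]));go(a[:3],a[3])
E
python3 go.py 537.5 -175.3 150 63.3
```

```text
t 1.35 pos [380.9 205.8 226.6] yaw 63.4 F [ 0.8 -0.7 -0. ] open 2.1 q [-0.81  0.11  0.22  2.03 -0.03  1.    0.52]
shift [-0.6213 -0.5413  0.153 ] turn [-0.     -0.0002  0.0011]
```

Call:
apply_moves(
  increments=[
    [[-0.62,-0.54,0.15],[0,0,0],0],
    [[-0.62,-0.54,0.15],[0,0,0],0],
    [[-0.62,-0.54,0.15],[0,0,0],0],
    [[-0.62,-0.54,0.15],[0,0,0],0],
    [[-0.62,-0.54,0.15],[0,0,0],0],
    [[-0.62,-0.54,0.15],[0,0,0],0],
    [[-0.62,-0.54,0.15],[0,0,0],0],
    [[-0.62,-0.54,0.15],[0,0,0],0],
    [[-0.62,-0.54,0.15],[0,0,0],0],
    [[-0.62,-0.54,0.15],[0,0,0],0],
    [[-0.62,-0.54,0.15],[0,0,0],0],
    [[-0.62,-0.54,0.15],[0,0,0],0],
  ],
)

```text
time: 2.55
position: [537.0, -174.0, 151.6]
tcp_rot: [0.23, 0.973, 0.001, -0.0]
ft_force: [-0.2, 0.4, -1.0]
opening: 0.3
```

```bash
python3 go.py 537.5 -175.3 150 63.3
python3 - <<'E'
from h import *
o=get_obs();im=read_camera("wrist")[:,:,::-1].copy();cv2.imwrite("pics/w1.png",im)
for nm,lo,hi,z in(("red",(0,180,120),(4,255,255),36),("orange",(6,180,150),(16,255,255),46),("blue",(105,120,50),(125,255,255),46),("yellow",(22,150,120),(32,255,255),64)):
    m=mask(im,lo,hi);k,l,s,c=cv2.connectedComponentsWithStats(m)
    for i in range(1,k):
        if s[i,4]>60:
            q=cv2.boxPoints(cv2.minAreaRect(cv2.findNonZero((l==i).astype(np.uint8))))
            print(nm,s[i,4],c[i].round(0),onz("wrist",c[i],z,o).round(1)[:2],"box",[onz("wrist",v,z,o)[:2].round(1).tolist() for v in q])
E
```

```text
t 2.55 pos [ 537.  -174.   151.6] yaw 63.42 F [-0.2  0.4 -1. ] open 0.3 q [-0.1   0.43  0.44  1.84 -0.23  0.92  1.55]
shift [-0.0021 -0.0019  0.0032] turn [ 0.0006 -0.0006  0.0013]
red 1549 [238. 186.] [ 527.8 -182.5] box [[502.9, -211.3], [552.1, -112.9], [575.0, -122.7], [524.6, -223.5]]
blue 1861 [374. 167.] [563.3 -66.9] box [[537.9, -97.2], [567.1, -30.7], [603.5, -40.6], [573.3, -109.8]]
yellow 133 [331. 173.] [ 545.6 -105.5] box [[536.8, -105.0], [539.3, -99.9], [555.6, -106.5], [553.0, -111.7]]
```

View pics/w1.png

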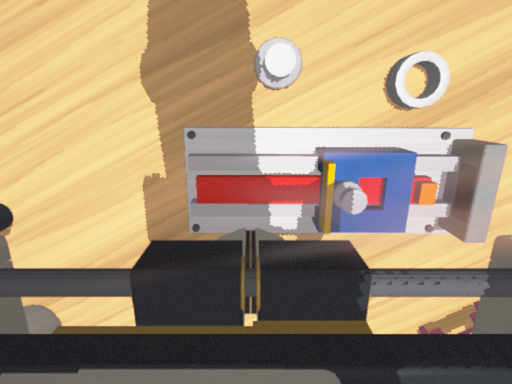

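The wrist view shows the bar running from (197,190) to (320,190), the yellow plate at u≈322–335, and the orange nose at (427,192). The tool is on the bar's centre line, at about fixture x = -76. I'll descend to just above the bar.

Call:
apply_moves(
  increments=[
    [[0.002,0,0.1],[0,0,0],0],
    [[0.002,0,0.15],[0,0,0],0],
    [[0.002,0,0.2],[0,0,0],0],
    [[0.002,0,0.212],[0,0,0],0],
    [[0.002,0,0.212],[0,0,0],0],
    [[0.002,0,0.212],[0,0,0],0],
  ],
)

```text
time: 3.2
position: [536.8, -175.8, 47.0]
tcp_rot: [0.231, 0.973, 0.0, 0.001]
ft_force: [0.1, -0.3, 0.2]
opening: 0.4
```

Call:
apply_moves(
  increments=[
    [[0,0,0.008],[0,0,0],0],
    [[0,0,0.014],[0,0,0],0],
    [[0,0,0.02],[0,0,0],0],
    [[0,0,0.026],[0,0,0],0],
    [[0,0,0.026],[0,0,0],0],
  ],
)

```text
time: 3.7
position: [536.3, -176.0, 32.8]
tcp_rot: [0.231, 0.973, 0.0, 0.0]
ft_force: [0.2, 1.1, 5.0]
opening: 0.3
```

```bash
python3 go.py 537.5 -175.3 26.5 63.4
python3 - <<'E'
from h import *
a=read_camera("side")[:,:,::-1];b=read_camera("wrist")[:,:,::-1]
cv2.imwrite("pics/p2.png",np.hstack([cv2.resize(a[170:310,190:320],(350,377),interpolation=cv2.INTER_CUBIC),cv2.resize(b,None,fx=.87,fy=.982)[:377]]))
E
```

```text
t 3.7 pos [ 536.3 -176.    32.8] yaw 63.24 F [0.2 1.1 5. ] open 0.3 q [-0.03  0.59  0.36  1.94 -0.32  0.67  1.63]
shift [-0.0015  0.0024  0.0125] turn [ 0.0002  0.0003 -0.0018]
```

View pics/p2.png

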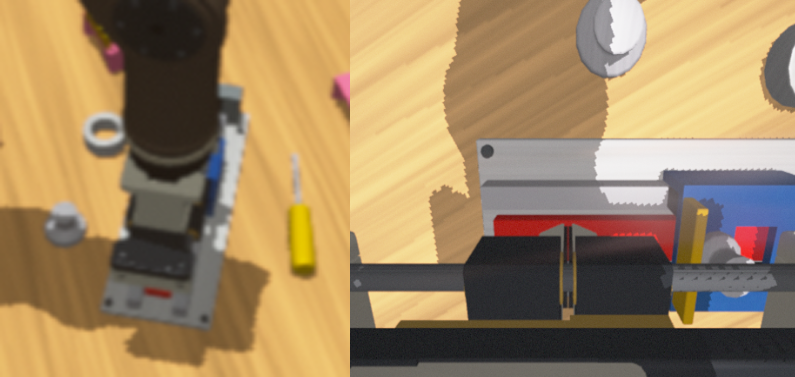

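Contact confirmed: 5 N at z = 32.8, so the bar is pressed about 3 mm. I'll press on to about 9.3 mm, then start pushing along tool +y.

Call:
apply_moves(
  increments=[
    [[0,0,0.006],[0,0,0],0],
    [[0,0,0.012],[0,0,0],0],
    [[0,0,0.012],[0,0,0],0],
    [[0,0,0.012],[0,0,0],0],
  ],
)

```text
time: 4.2
position: [536.3, -176.0, 27.1]
tcp_rot: [0.231, 0.973, 0.0, 0.0]
ft_force: [-0.7, 1.6, 8.1]
opening: 0.9
```

Call:
apply_moves(
  increments=[
    [[0.001,0.008,0],[0,0,0],0],
    [[0.001,0.016,0],[0,0,0],0],
    [[0.001,0.024,0],[0,0,0],0],
    [[0.001,0.032,0],[0,0,0],0],
    [[0.001,0.04,0],[0,0,0],0],
    [[0.001,0.048,0],[0,0,0],0],
    [[0.001,0.056,0],[0,0,0],0],
    [[0.001,0.064,0],[0,0,0],0],
    [[0.001,0.072,0],[0,0,0],0],
    [[0.001,0.08,0],[0,0,0],0],
  ],
)

```text
time: 5.2
position: [553.3, -142.0, 27.3]
tcp_rot: [0.232, 0.973, -0.001, 0.0]
ft_force: [-2.8, -4.4, 8.1]
opening: 0.6
```

```bash
python3 go.py 537.5 -175.3 26.5 63.4
python3 - <<'E'
from h import *
cv2.imwrite("pics/w3.png",read_camera("wrist")[:,:,::-1])
E
```

```text
t 5.2 pos [ 553.3 -142.    27.3] yaw 63.15 F [-2.8 -4.4  8.1] open 0.6 q [-0.1   0.61  0.36  1.92 -0.33  0.67  1.57]
shift [-0.0019 -0.0737  0.0017] turn [-0.0011  0.0007 -0.0028]
```

View pics/w3.png

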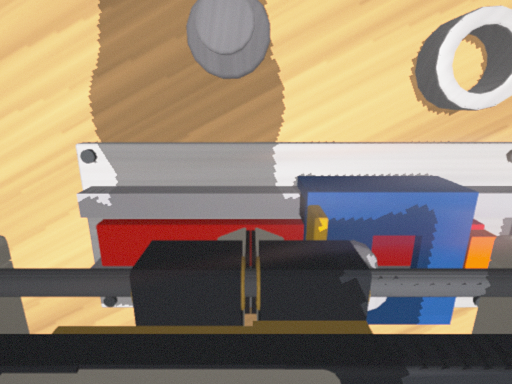

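The bar is down 8.7 mm. The fingertip is just reaching the plate (u≈318), and the slide is still about 15 mm short of the nose. I'll keep pushing.

Call:
apply_moves(
  increments=[
    [[0,0.008,0.001],[0,0,0],0],
    [[0,0.016,0.001],[0,0,0],0],
    [[0,0.024,0.001],[0,0,0],0],
    [[0,0.032,0.001],[0,0,0],0],
    [[0,0.04,0.001],[0,0,0],0],
    [[0,0.048,0.001],[0,0,0],0],
    [[0,0.056,0.001],[0,0,0],0],
    [[0,0.064,0.001],[0,0,0],0],
    [[0,0.064,0.001],[0,0,0],0],
  ],
)

```text
time: 6.15
position: [567.4, -114.1, 26.7]
tcp_rot: [0.232, 0.973, -0.001, 0.0]
ft_force: [-2.7, -5.5, 8.1]
opening: 0.5
```

Call:
apply_moves(
  increments=[
    [[0,0.008,0.001],[0,0,0],0],
    [[0,0.016,0.001],[0,0,0],0],
    [[0,0.024,0.001],[0,0,0],0],
    [[0,0.032,0.001],[0,0,0],0],
    [[0,0.032,0.001],[0,0,0],0],
  ],
)

```text
time: 6.65
position: [574.7, -100.3, 26.5]
tcp_rot: [0.233, 0.973, -0.001, 0.0]
ft_force: [-3.2, -6.1, 10.9]
opening: 0.6
```

```bash
python3 go.py 581 -84 26.5 63.4
python3 - <<'E'
from h import *
cv2.imwrite("pics/w4.png",read_camera("wrist")[:,:,::-1])
E
```

```text
t 6.65 pos [ 574.7 -100.3   26.5] yaw 63.1 F [-3.2 -6.1 10.9] open 0.6 q [-0.18  0.62  0.37  1.89 -0.34  0.68  1.49]
shift [ 0.0036  0.0348 -0.0001] turn [-0.0017  0.001  -0.0034]
```

View pics/w4.png

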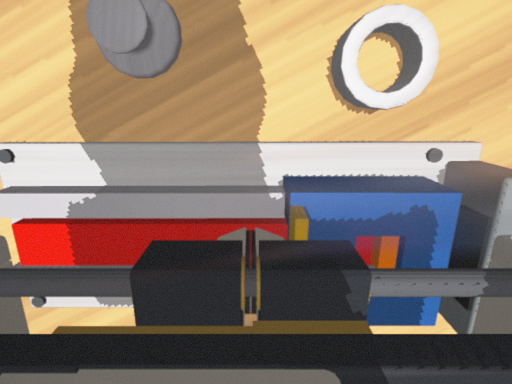

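The slide is past the pressed nose, which shows in the window at (385,252). About 15 mm remains to the grey stop, so I'll go slower and watch the force.

Call:
apply_moves(
  increments=[
    [[0.001,0.006,0],[0,0,0],0],
    [[0.001,0.012,0],[0,0,0],0],
    [[0.001,0.018,0],[0,0,0],0],
    [[0.001,0.022,0],[0,0,0],0],
    [[0.001,0.022,0],[0,0,0],0],
  ],
)

```text
time: 7.2
position: [579.1, -90.7, 26.5]
tcp_rot: [0.233, 0.973, -0.002, 0.0]
ft_force: [-4.2, -8.1, 11.8]
opening: 0.9
```

Call:
apply_moves(
  increments=[
    [[0,0.003,0],[0,0,0],0],
    [[0,0.004,0],[0,0,0],0],
    [[0,0.004,0],[0,0,0],0],
  ],
)

```text
time: 7.5
position: [579.8, -89.4, 26.5]
tcp_rot: [0.233, 0.972, -0.002, 0.0]
ft_force: [-4.9, -9.1, 10.8]
opening: 0.3
```

Call:
apply_moves(
  increments=[
    [[0,0.003,0],[0,0,0],0],
    [[0,0.004,0],[0,0,0],0],
    [[0,0.004,0],[0,0,0],0],
  ],
)

```text
time: 7.8
position: [580.5, -87.9, 26.5]
tcp_rot: [0.233, 0.972, -0.002, 0.0]
ft_force: [-4.9, -10.2, 12.7]
opening: 0.2
```

Call:
apply_moves(
  increments=[
    [[0,0.003,0],[0,0,0],0],
    [[0,0.005,0],[0,0,0],0],
    [[0,0.005,0],[0,0,0],0],
  ],
)

```text
time: 8.1
position: [580.5, -87.8, 26.5]
tcp_rot: [0.234, 0.972, -0.003, -0.0]
ft_force: [-8.7, -16.4, 15.3]
opening: 0.3
```

Run:
```python
from h import *
cv2.imwrite("pics/w5.png",read_camera("wrist")[:,:,::-1])
```

```text
(no output)
```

View pics/w5.png

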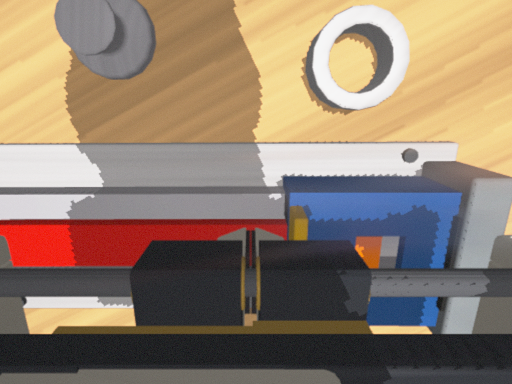

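The TCP stopped advancing and the push force jumped from 11 to 19 N, so the slide is against the stop with the bar still 9.5 mm down. I'll back off slightly, still holding the bar, then rise straight up.

Call:
apply_moves(
  increments=[
    [[0,-0.006,0],[0,0,0],0],
    [[0,-0.012,0],[0,0,0],0],
    [[0,-0.014,0],[0,0,0],0],
    [[0,-0.014,0],[0,0,0],0],
  ],
)

```text
time: 8.55
position: [580.5, -88.0, 26.6]
tcp_rot: [0.232, 0.973, 0.0, 0.001]
ft_force: [0.5, -0.5, 8.2]
opening: 0.5
```

Call:
apply_moves(
  increments=[
    [[0,0,-0.01],[0,0,0],0],
    [[0,0,-0.02],[0,0,0],0],
    [[0,0,-0.03],[0,0,0],0],
    [[0,0,-0.08],[0,0,0],0],
    [[0,0,-0.16],[0,0,0],0],
    [[0,0,-0.24],[0,0,0],0],
    [[0,0,-0.24],[0,0,0],0],
    [[0,0,-0.24],[0,0,0],0],
  ],
)

```text
time: 9.35
position: [579.4, -87.5, 146.3]
tcp_rot: [0.231, 0.973, 0.0, 0.0]
ft_force: [-0.7, -0.8, -0.6]
opening: 0.4
```

```bash
python3 go.py 581 -84 150 63.4
python3 - <<'E'
from h import *
o=get_obs();im=read_camera("wrist")[:,:,::-1].copy();cv2.imwrite("pics/w6.png",im)
O=np.array([513.8,-217.4]);h=np.radians(63.4);A=np.array([[np.cos(h),np.sin(h)],[-np.sin(h),np.cos(h)]])
for nm,lo,hi,z in(("orange",(6,180,150),(16,255,255),46),("blue",(105,120,50),(125,255,255),46)):
    l=mask(im,lo,hi);p=cv2.findNonZero(l)[:,0].astype(float)
    f=np.array([A@(onz("wrist",v,z,o)[:2]-O)+[-125,0] for v in p]);print(nm,len(p),"fixture x/y pct 1,50,99",np.percentile(f,[1,50,99],axis=0).round(1).tolist())
E
```

```text
t 9.35 pos [579.4 -87.5 146.3] yaw 63.25 F [-0.7 -0.8 -0.6] open 0.4 q [-0.26  0.47  0.45  1.8  -0.25  0.93  1.4 ]
shift [ 0.0004  0.0076 -0.0075] turn [ 0.0005  0.0005 -0.0017]
orange 2 fixture x/y pct 1,50,99 [[-118.0, 7.7], [-21.4, 8.7], [75.3, 9.8]]Traceback (most recent call last):
  File "<stdin>", line 6, in <module>
  File "h.py", line 11, in onz
    o,d=ray(n,uv,obs);return o+d*(z-o[2])/d[2]
        ~~~^^^^^^^^^^
  File "h.py", line 5, in ray
    c=camera_info(n);d=np.linalg.inv(c["K"])@np.array([uv[0],uv[1],1.])
ValueError: time passes only in moves, steps and waits
```

View pics/w6.png

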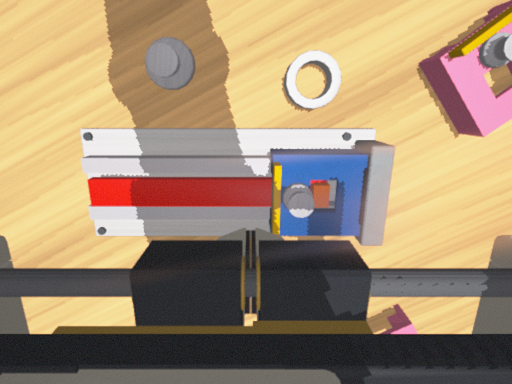

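The slide now sits against the grey stop: deck u≈272–367, stop at 362–390. The orange nose stands in the window at (320,195), and the tool is clear at near-zero force. One numeric check before I hand in.

Run:
```python
from h import *
o=get_obs();O=np.array([513.8,-217.4]);h=np.radians(63.4);A=np.array([[np.cos(h),np.sin(h)],[-np.sin(h),np.cos(h)]])
im=cv2.imread("pics/w6.png");print(o["position"].round(1),o["ft_force"].round(1))
def rng(row,lo,hi,x0,x1):
    m=mask(im,lo,hi)[row];p=np.nonzero(m[x0:x1])[0]+x0;return p.min(),p.max()
F=lambda u,v,z:(A@(onz("wrist",(u,v),z,o)[:2]-O)+[-125,0]).round(1)
a,b=rng(220,(105,100,30),(125,255,255),262,385);print("deck u",a,b,"front x",F(b,220,46),"rear",F(a,220,46))
r0,r1=rng(192,(0,180,90),(4,255,255),60,280);print("red u",r0,r1,"rear end x if up",F(r0,192,36),"if down",F(r0,192,26))
c=np.nonzero(mask(im,(0,180,90),(4,255,255))[:,180])[0];c=c[(c>150)&(c<225)]
print("bar width if up",F(180,c.min(),36)[1]-F(180,c.max()+1,36)[1],"if down",F(180,c.min(),26)[1]-F(180,c.max()+1,26)[1])
```

```text
[578.7 -87.3 145.2] [ 0.3 -0.8 -0.2]
deck u 281 356 front x [114.2 -22.4] rear [ 47.4 -22.4]
red u 90 235 rear end x if up [-124.5    1. ] if down [-130.    -1.9]
bar width if up 26.200000000000003 if down 27.200000000000003
```

```bash
python3 -c "
from cell import *
print(sign_off())"
```

```text
the job is handed in; nothing more can be done
None
```

I pressed the catch bar about 9 mm down with the shut fingertips and, keeping it down, pushed the slide past the nose until it met the end stop. I then backed the push off, raised the tool straight up and handed the job in at about 9.4 s. No verdict is reported.

**Slide home:** at the end the TCP stopped advancing while the push force jumped from about 11 to 19 N, with the bar still pressed 9.5 mm. The last wrist picture shows the slide against the grey stop.

**Bar up:** after release the bar measured 26.2 mm wide with its rear end at fixture x = -124.5 mm. Both match the bar being up (26 mm and -125 mm), and the nose stands in the window.

**Tool and bystanders:** the tool is about 145 mm above the bench with near-zero force on it. I did not measure the other things on the bench, but the puck and collar near the fixture look unmoved in the last picture.

**One disagreement:** the colour mask put the deck's front edge at x = 114 mm, where home is 120 mm. By eye the edge is about 5 pixels further on (about 119 mm), so I relied on the picture and the contact force. An earlier version of that check script crashed before it measured the deck.

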